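Set four machined parts on their matching fixture plates

TASK

Get the four machined aluminium parts ready for the measuring machine: stand each one on the white fixture plate whose dark outline has its shape and size, centred on the outline and, for the two rectangular ones, turned to lie along it (either way round). Keep each part the same way up as it stands now, let go of it, and leave the mouse and the caliper where they are.

Things in the scene. Friction and masses are not known exactly. Their poses are not given: they have to be found in the camera images.
- flange_mid (a point): Flanged hub, aluminium, standing upright on its flange: round flange 64 mm in diameter and 12 mm thick, with a coaxial round hub 30 mm in diameter rising to 50 mm total height (grip it by the hub); about 0.17 kg. The point is on its axis, 25 mm above its underside; z up. Its yaw does not matter.
- bushing_mid (a point): Plain round bushing (thick tube), aluminium, standing upright: 42 mm outer diameter, 22 mm bore, 36 mm high, about 0.10 kg. The point is on its axis, 18 mm above its underside; z up. Its yaw does not matter.
- rail_mid (a point): Long slim rail piece, aluminium, lying flat: 100 mm long (its x axis) by 28 mm wide (y) by 30 mm high, with a dark groove and two dark holes on top; about 0.22 kg. The point is its centre, 15 mm above its underside.
- block_mid (a point): Short wide block, aluminium, lying flat: 58 mm long (its x axis) by 40 mm wide (y) by 32 mm high, with one larger and four small dark holes on top; about 0.19 kg. The point is its centre, 16 mm above its underside.
- flange_plate_top (a point): Fixture plate for the flanged hub, fixed: white, 86 x 86 mm, 8 mm thick, with a large plain dark disc 64 mm in diameter printed flat at its centre. The point is the centre of its flat upper face, which is also the centre of the outline.
- bushing_plate_top (a point): Fixture plate for the bushing, fixed: white, 86 x 86 mm, 8 mm thick, with a small dark ring, 42 mm outer and 22 mm inner diameter, printed flat at its centre. The point is the centre of its flat upper face, which is also the centre of the outline.
- rail_plate_top (a point): Fixture plate for the rail, fixed: white, 122 mm (its x axis) x 56 mm, 8 mm thick, with a dark rectangle 100 mm (along x) by 28 mm printed flat at its centre. The point is the centre of its flat upper face, which is also the centre of the outline.
- block_plate_top (a point): Fixture plate for the block, fixed: white, 86 mm (its x axis) x 70 mm, 8 mm thick, with a dark rectangle 58 mm (along x) by 40 mm printed flat at its centre. The point is the centre of its flat upper face, which is also the centre of the outline.
- mouse: Bystander: a loose black computer mouse, 110 x 60 x 27 mm, by the keyboard beyond the work; leave it alone. The origin is at the centre of its underside.
- caliper: Bystander: a loose digital caliper lying flat, about 146 mm long and 12 mm high, beyond the work, to the right (-y) of the mouse; leave it alone. The origin is on its underside, near the middle of its beam.
Not all that is in view belongs to the job. What is shaped like the part that bears rail_plate_top but blue, purple or turquoise is not meant.

How it is judged (in metres and radians):
At the end, for the whole second after the job is handed in: Each of the four parts stands upright on the upper face of its own plate (flat within 0.1 rad and 4 mm in height), its centre within 10 mm of the outline's centre; the rail and the block lie along their outlines within 0.2 rad, either way round; all at rest (horizontal distance between flange_mid and flange_plate_top below 0.01 m and z of flange_mid in the frame of flange_plate_top between 0.021 and 0.029 m and angle between each of flange_mid, bushing_mid, rail_mid, block_mid's own z axis and vertical below 0.1 rad and linear speed of each of flange, bushing, rail, block below 0.02 m/s and horizontal distance between bushing_mid and bushing_plate_top below 0.01 m and z of bushing_mid in the frame of bushing_plate_top between 0.014 and 0.022 m and horizontal distance between rail_mid and rail_plate_top below 0.01 m and z of rail_mid in the frame of rail_plate_top between 0.011 and 0.019 m and angle between the x axis of rail_mid and the x axis of rail_plate_top, either way round below 0.2 rad and horizontal distance between block_mid and block_plate_top below 0.01 m and z of block_mid in the frame of block_plate_top between 0.012 and 0.02 m and angle between the x axis of block_mid and the x axis of block_plate_top, either way round below 0.2 rad); the robot touches nothing.
It fails at once if the mouse is pushed more than 25 mm from its place (distance of mouse from where it was at the start of the episode above 0.025 m).
It fails at once if the caliper is pushed more than 25 mm from its place (distance of caliper from where it was at the start of the episode above 0.025 m).
It also fails if it takes over 104 s, if anything falls off the work surface, if the arm or the gripper's body presses on something with over 40 N, if the wrist force passes 120 N, or if a joint passes its speed limit or range.

ROBOT

A 6-joint arm with a two-finger parallel gripper is mounted at the origin on the work surface. World frame = base frame: x ahead of the robot, y to its left, z up, the work surface at z = 0. Lengths are in mm, angles in rad, forces in N, time in s.
With the tool pointing down it reaches from about 350 to 775 mm from the base axis. Payload 7.3 kg.
Tool frame: the origin (TCP) lies at the very end of the fingers, on their centre line; the grasp point (between the pads) lies 19 mm behind it; z points along the fingers, y is the line along which they close (so a half turn about z gives the same grasp; the last joint's range is limited). The gripper opens to 92 mm and grips with 3 to 60 N. Pads are 19 mm wide; open, the fingers measure 130 mm over their backs; the gripper's body (75 mm by 190 mm) begins 47 mm behind the grasp point.
Start: joints at [1.082, 0.342, 1.524, -0, 1.275, -0.146], TCP at [176.452, 494.479, 226.741] pointing down, gripper open.
Joint ranges: [-2.53, 2.53], [-0.77, 2.02], [0.04, 2.7], [-1, 4.14], [0.28, 2.66], [-3.11, 3.11]. Speed limits (rad/s): [2.57, 2.57, 3.14, 3.14, 3.14, 3.14].

INTERFACE

Orientations are given as [roll, pitch, yaw] about the fixed x, y, z axes, in that order (R = Rz(yaw) Ry(pitch) Rx(roll)).
In Python, from plant import * gives the robot as it stands.
- The arm moves only by the tool arm_command, never from a script. Its arguments are lists of equal length, an entry for each row: "gripper": the finger opening in mm, from 0 to 91.8; "dp": the shift along the tool's x, y, z in units of 25 mm (1.0 is 25 mm), a list of three; "twist": the turn about the tool's z in units of 5 degrees (1.0 is 5 degrees). A call has exactly 5 rows; each row shifts and turns the commanded pose from where the row before left it, along the tool's axes as they then stand; what a row does not reach is not made up. A row lasts 1/8 s, in which the tool goes at most 62.5 mm and 10.7 degrees, less where a joint would pass 70% of its speed; a pose out of reach is approached as far as the arm can. A call is refused whole if a number of a shift passes 1 or a number of a turn 1, either way. A call with a gripper value outside its range is refused whole. The fingers move at their own pace and stop on an object; the grip force is fixed at half the most. Time passes only in rows, so rows that do not move let the fingers close, or fill a call up. It gives the time, the measured TCP pose, the force, the opening and the grip force at its end, in the units of the state.
- get_obs(): the state, without advancing time (a new reading comes with each control period).
- capture(name): name is "scene" or "top"; returns the picture (420x560x3 uint8, red, green, blue); there is no depth.
- get_calibration(name): a dict with "mtx" (3x3 intrinsics, pixels), "position" and "attitude" of the camera in the world. Camera axes: x right, y down, z forward; pixel columns grow to the right and rows downward; lengths in mm; the calibration is good to about 2 mm. A picture is of the moment at which its call begins. get_calibration takes no time and is no camera call.
- close_job(): hands the job in; it is judged then, once.
The state is a dict: "time": time; "joint_positions": joint angles; "dq": joint speeds; "tau": joint torques, N m; "tool_pos": TCP position; "tcp_rot": TCP orientation; "contact_force": force on the tool from outside, world axes, zero at the start; "moment": the same for the moment, N m; "grip_width": finger opening in mm; "finger_force": force on a finger pad.
Only numpy, scipy, OpenCV 4.12 (cv2) and the standard library are available. Lean on these libraries where they do the work, as an engineer would, in place of code of your own. Each camera call takes 0.05 s, during which the arm holds its last target. There are 200 camera calls.

## Working session

There is one attempt and no reset: what is moved stays moved. The work goes in short steps, Python scripts to look and compute and a tool call to move; the robot and the scene stay as the last step left them, time stands still between calls to the robot, and variables do not carry over. Pictures are saved under pics/ and viewed, at most 14 in all, crops included, and the job is handed in when it is done.

Besides the shell and the picture viewer there is one more tool, called after "Call:" as a command line: name --pt "numbers of a row" for each row, then --argument value for the rest. arm_command: Moves the arm, as the interface text tells. Its arguments: {"type":"object","properties":{"gripper":{"type":"array"},"dp":{"type":"array"},"twist":{"type":"array"}},"required":["gripper","dp","twist"]}

```bash
mkdir -p pics; ls; python3 - <<'E'
from plant import *
import cv2
o=get_obs();print(o['tool_pos'],o['tcp_rot'],o['grip_width'],o['time'])
for n in("scene","top"):
    im=capture(n);cv2.imwrite(f"pics/{n}0.png",im[:,:,::-1]);print(n,get_calibration(n))
E
```

```text
pics
[176.25393089 494.09304752 226.043999  ] [-3.14006773e+00 -2.13145479e-04  2.79879915e+00] 91.88335064899225 0.0
scene {'mtx': array([[536.11933232,   0.        , 282.50542709],
       [  0.        , 536.11933232, 203.98092215],
       [  0.        ,   0.        ,   1.        ]]), 'position': array([1482.4297404 , -709.27797097,  905.41716333]), 'attitude': array([-2.19227460e+00,  1.83151258e-03,  1.00465757e+00])}
top {'mtx': array([[442.89034588,   0.        , 280.27760729],
       [  0.        , 442.89034588, 207.98427214],
       [  0.        ,   0.        ,   1.        ]]), 'position': array([ 256.95135075,  -64.31146257, 1146.20150082]), 'attitude': array([-2.93394428, -0.0045495 , -1.59924062])}
```

View pics/top0.png

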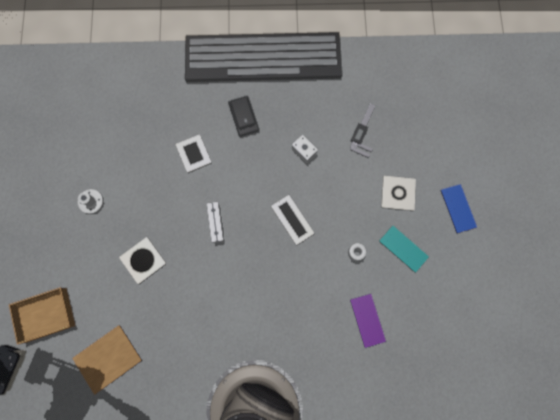

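View pics/scene0.png

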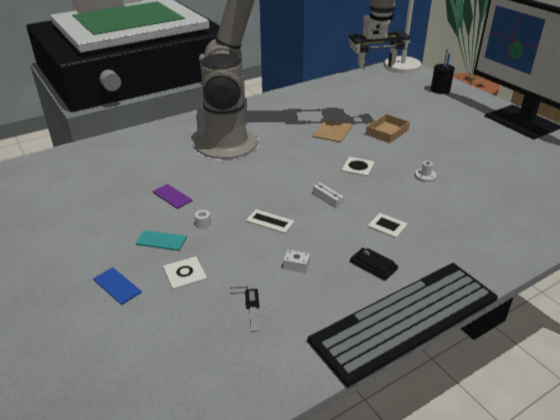

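The top view shows these parts: flanged hub (90,201), rail (215,222), block (305,149) and bushing (357,252). The plates are flange (142,260), rail (293,220), block (193,153) and bushing (399,193).

Rail-plate candidates are white (293,220), blue (459,209), turquoise (404,249) and purple (368,321). The white one fits because it carries the dark rectangle. I'll confirm it in a crop.

```bash
cat > h.py <<'E'
import numpy as np, cv2
from scipy.spatial.transform import Rotation as Ro
from plant import *
def cast(n,px,z):
    c=get_calibration(n);R=Ro.from_euler('xyz',c['attitude']).as_matrix()
    px=np.atleast_2d(np.asarray(px,float));d=np.c_[px,np.ones(len(px))]@np.linalg.inv(c['mtx']).T@R.T
    p=np.asarray(c['position']);return (p+d*((z-p[2])/d[:,2])[:,None])[:,:2]
def proj(n,P):
    c=get_calibration(n);R=Ro.from_euler('xyz',c['attitude']).as_matrix()
    q=(np.atleast_2d(P)-c['position'])@R@c['mtx'].T;return q[:,:2]/q[:,2:]
def rect(w):
    (x,y),(a,b),_=r=cv2.minAreaRect(w.astype(np.float32));q=cv2.boxPoints(r)
    e=max(q[1]-q[0],q[2]-q[1],key=np.linalg.norm)
    return np.round([x,y,max(a,b),min(a,b),np.degrees(np.arctan2(e[1],e[0]))%180],1)
E
python3 - <<'E'
from h import *
im=cv2.imread('pics/top0.png');c=im[100:290,70:430]
cv2.imwrite('pics/crop.png',cv2.resize(c,None,fx=2.2,fy=2.2,interpolation=cv2.INTER_CUBIC))
g=cv2.cvtColor(im,cv2.COLOR_BGR2GRAY);hsv=cv2.cvtColor(im,cv2.COLOR_BGR2HSV)
U=4;G=cv2.resize(g,None,fx=U,fy=U,interpolation=cv2.INTER_CUBIC)
print(g[150:160,150],g[260,130:155])
def cs(m,lo):
    return [k for k in cv2.findContours(m.astype(np.uint8),0,1)[0] if cv2.contourArea(k)>lo*U*U]
P={'flangeP':(142,260,8),'bushP':(399,193,8),'railP':(293,220,8),'blockP':(193,153,8),'flange':(90,201,12),'rail':(215,222,30),'block':(305,149,32),'bush':(357,252,36)}
for n,(u,v,z) in P.items():
    r=32;x0,y0=(u-r)*U,(v-r)*U;w=G[y0:y0+2*r*U,x0:x0+2*r*U]
    k=[q for q in cs(w>125,20)];k=min(k,key=lambda q:abs(cv2.pointPolygonTest(q,(r*U,r*U),True)) if cv2.pointPolygonTest(q,(r*U,r*U),True)<0 else -cv2.contourArea(q))
    def W(k): return cast('top',((k[:,0,:]+[x0,y0]+.5)/U-.5),z)
    print(n,'bright',rect(W(k)))
    if z==8:
        m=np.zeros_like(w);cv2.drawContours(m,[k],-1,255,-1);m=cv2.erode(m,np.ones((9,9)))
        d=max(cs((w<125)&(m>0),10),key=cv2.contourArea);print('   dark',rect(W(d)))
E
```

```text
[130 130 132 132 131 131 131 131 131 129] [105  43  37  37  37  37  38  38  36  36  37  36  38  39  38  38  39  40
  39  38  38  40  44  82 150]
flangeP bright [372.8 283.9 173.4 162.9  88.4]
   dark [370.5 282.1  60.9  60.3  72.7]
bushP bright [ 531.1 -392.   181.2  171.6  176.1]
   dark [ 530.2 -390.5   39.1   38.2   88.4]
railP bright [ 466.1 -108.   169.4  169.1  178.4]
   dark [ 466.  -106.4   97.2   25.8   30.9]
blockP bright [657.2 157.1 184.7 174.3 179.9]
   dark [655.4 155.1  55.5  37.4  22.4]
flange bright [530.8 424.4 184.2 168.9   2.6]
rail bright [462.4  94.3 168.1 165.4 179.3]
block bright [ 651.8 -146.   177.5  171.4  178.5]
bush bright [ 374.9 -265.5  166.   160.4   88.4]
```

View pics/crop.png

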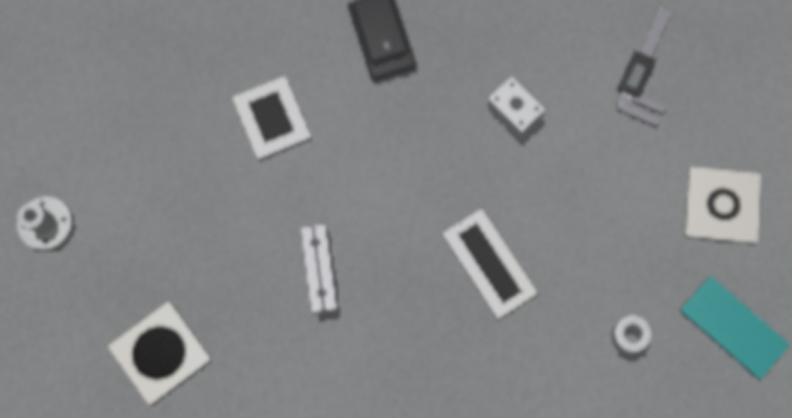

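The crop confirms that the white rail plate at top (293,220) holds the long dark rectangle, while the turquoise slab is plain. The parts need a higher threshold.

```bash
cat >> h.py <<'E'
def bright(img,name,u,v,z,t,r=32,U=4):
    g=cv2.cvtColor(img,cv2.COLOR_BGR2GRAY);G=cv2.resize(g,None,fx=U,fy=U,interpolation=cv2.INTER_CUBIC)
    x0,y0=max(0,(u-r)*U),max(0,(v-r)*U);w=G[y0:(v+r)*U,x0:(u+r)*U]
    ks=cv2.findContours((w>t).astype(np.uint8),0,1)[0];ks=[k for k in ks if cv2.contourArea(k)>15*U*U]
    k=max(ks,key=lambda q:cv2.pointPolygonTest(q,(float(u*U-x0),float(v*U-y0)),True))
    return rect(cast(name,(k[:,0,:]+[x0,y0]+.5)/U-.5,z))
E
python3 - <<'E'
from h import *
im=cv2.imread('pics/top0.png');s=cv2.imread('pics/scene0.png')
P={'flangeP':(142,260,8),'bushP':(399,193,8),'railP':(293,220,8),'blockP':(193,153,8),'flange':(90,201,12),'rail':(215,222,30),'block':(305,149,32),'bush':(357,252,36)}
for n,(u,v,z) in P.items():
    print(n,*[bright(im,'top',u,v,z,t) for t in (155,165,180)])
print('scene proj of tops',[(n,proj('scene',np.r_[cast('top',[(u,v)],z)[0],z]).round(0)) for n,(u,v,z) in P.items()])
g=cv2.cvtColor(im,6);print(g[201,75:108],g[185:218,90])
E
```

```text
flangeP [370.9 282.3  87.8  87.5 126.4] [370.9 282.2  86.5  86.3 126.4] [370.7 282.   84.3  84.1 126.4]
bushP [ 530.4 -390.5   87.8   87.7   82.5] [ 530.3 -390.4   86.2   86.    82.7] [ 530.4 -390.4   83.3   83.2   83. ]
railP [ 466.3 -106.2  123.6   58.1   31. ] [ 466.3 -106.3  122.3   56.4   31.1] [ 466.3 -106.3  119.8   54.    31.2]
blockP [655.8 155.2  87.8  72.5  22. ] [655.5 155.1  86.2  70.7  22. ] [655.6 154.9  83.8  68.4  22. ]
flange [529.9 423.6  63.5  63.4  90.1] [529.5 423.4  61.6  61.3   3.1] [547.3 409.4  35.8  14.9  45. ]
rail [462.3  94.3 102.1  30.1   7.4] [463.2  86.1 100.5  12.6   7.5] [462.9  85.7  98.2  10.6   7.7]
block [ 656.3 -144.4   59.4   41.    42.3] [ 656.1 -144.4   57.9   39.6   42.5] [ 656.  -144.5   55.8   36.8   41.7]
bush [ 375.4 -266.3   40.3   40.2  114.5] [ 375.4 -266.4   39.    38.9  132.2] [ 375.  -265.9   36.2   35.8   42.3]
scene proj of tops [('flangeP', array([[358., 164.]])), ('bushP', array([[184., 270.]])), ('railP', array([[269., 219.]])), ('blockP', array([[387., 223.]])), ('flange', array([[425., 173.]])), ('rail', array([[327., 190.]])), ('block', array([[295., 254.]])), ('bush', array([[202., 212.]]))]
[130 135 152 174 181 180 179 173 170 173 178 176 161 130  96  83  82  82
  82  87 109 152 181 181 181 186 175 131 109 125 133 135 135] [132 131 131 141 168 183 176 164 167 159 133 112 108 101  93  87  83  83
  82  83  86  91  94  85  87 131 166 163 129 118 128 132 133]
```

Call:
arm_command --gripper '[60,60,60,60,60]' --pt "-0.95 0.14 0.39" --pt "-0.95 0.14 0.39" --pt "-0.95 0.14 0.39" --pt "-0.95 0.14 0.39" --pt "-0.95 0.14 0.39" --twist '[0,0,0,0,0]'

```text
time: 0.72
tool_pos: [294.8, 470.6, 177.2]
tcp_rot: [-3.141, -0.0, 2.799]
contact_force: [0.3, 0.3, 0.0]
grip_width: 60.0
finger_force: 0.0
```

Call:
arm_command --gripper '[60,60,60,60,60]' --pt "-0.95 0.14 0.39" --pt "-0.95 0.14 0.39" --pt "-0.95 0.14 0.39" --pt "-0.95 0.14 0.39" --pt "-0.95 0.14 0.39" --twist '[0,0,0,0,0]'

```text
time: 1.35
tool_pos: [413.4, 447.3, 128.6]
tcp_rot: [3.142, -0.0, 2.799]
contact_force: [-0.0, -0.1, -0.8]
grip_width: 60.0
finger_force: 0.0
```

Call:
arm_command --gripper '[60,60,60,60,60]' --pt "-0.95 0.14 0.39" --pt "-0.95 0.14 0.39" --pt "-0.95 0.14 0.39" --pt "-0.95 0.14 0.39" --pt "-0.95 0.14 0.39" --twist '[0,0,0,0,0]'

```text
time: 1.98
tool_pos: [531.2, 423.8, 79.7]
tcp_rot: [3.142, -0.0, 2.799]
contact_force: [-0.4, 0.2, 0.9]
grip_width: 60.1
finger_force: 0.0
```

```bash
cat >> h.py <<'E'
def go(x,y,z,yaw=None,frm=None):
    "yaw in deg; twist first, then shift in the turned frame, units of the move rows"
    o=get_obs();p=np.array(o['tool_pos'] if frm is None else frm[:3]);c=np.degrees(o['tcp_rot'][2]) if frm is None else frm[3]
    t=0
    if yaw is not None: t=(yaw-c+90)%180-90
    a=np.radians(c+t);d=np.array([x,y,z])-p
    print('at',p.round(1),round(c,1),'w',round(float(o['grip_width']),1),'t',round(o['time'],2),'| twist',round(-t/5,2),'dp',np.round(np.array([d[0]*np.cos(a)+d[1]*np.sin(a),d[0]*np.sin(a)-d[1]*np.cos(a),-d[2]])/25,2))
    return [x,y,z,c+t]
E
python3 -c "
from h import *
go(529.7,423.5,20)"
```

```text
at [531.2 423.8  79.7] 160.4 w 60.1 t 1.98 | twist 0.0 dp [ 0.05 -0.03  2.39]
```

Call:
arm_command --gripper '[60,60,60,60,20]' --pt "0.05 -0.03 0.8" --pt "0 0 0.8" --pt "0 0 0.78" --pt "0 0 0" --pt "0 0 0" --twist '[0,0,0,0,0]'

```text
time: 2.6
tool_pos: [528.7, 424.2, 21.5]
tcp_rot: [3.141, 0.001, 2.799]
contact_force: [-0.7, 1.2, 0.3]
grip_width: 54.0
finger_force: 0.0
```

Call:
arm_command --gripper '[10,10,10,10,10]' --pt "0 0 0" --pt "0 0 0" --pt "0 0 0" --pt "0 0 -0.3" --pt "0 0 -0.7" --twist '[0,0,0,0,0]'

```text
time: 3.22
tool_pos: [527.5, 423.5, 45.8]
tcp_rot: [-3.14, -0.001, 2.799]
contact_force: [0.6, -0.4, -1.3]
grip_width: 29.5
finger_force: 30.0
```

```bash
python3 -c "
from h import *
go(370.7,282.1,100)"
```

```text
at [527.5 423.5  45.8] 160.4 w 29.5 t 3.23 | twist 0.0 dp [ 4.01 -7.44 -2.17]
```

Call:
arm_command --gripper '[10,10,10,10,10]' --pt "0 0 -0.6" --pt "0.45 -0.83 0" --pt "0.45 -0.83 0" --pt "0.45 -0.83 0" --pt "0.45 -0.83 0" --twist '[0,0,0,0,0]'

```text
time: 3.85
tool_pos: [457.8, 360.6, 62.3]
tcp_rot: [3.14, 0.001, 2.799]
contact_force: [-0.2, 0.2, -1.3]
grip_width: 29.3
finger_force: 30.0
```

Call:
arm_command --gripper '[10,10,10,10,10]' --pt "0.45 -0.83 0" --pt "0.45 -0.83 0" --pt "0.45 -0.83 0" --pt "0.45 -0.83 0" --pt "0.49 -0.82 0" --twist '[0,0,0,0,0]'

```text
time: 4.47
tool_pos: [369.3, 282.5, 62.2]
tcp_rot: [3.14, 0.001, 2.799]
contact_force: [0.5, -0.5, -1.8]
grip_width: 29.1
finger_force: 30.0
```

```bash
python3 - <<'E'
from h import *
go(369.2,282.5,29.5)
for n in('top','scene'):
    im=capture(n)[:,:,::-1]
    u,v=proj(n,[370.7,282.1,40])[0].astype(int);r=60
    u=max(u,r);v=max(v,r)
    cv2.imwrite(f'pics/f_{n}.png',cv2.resize(im[v-r:v+r,u-r:u+r],None,fx=4,fy=4))
a=[cv2.imread(f'pics/f_{n}.png') for n in('top','scene')]
cv2.imwrite('pics/f1.png',cv2.resize(np.hstack(a),(800,400)))
E
```

```text
at [369.3 282.5  62.2] 160.4 w 29.1 t 4.47 | twist 0.0 dp [ 0.   -0.    1.31]
```

View pics/f1.png

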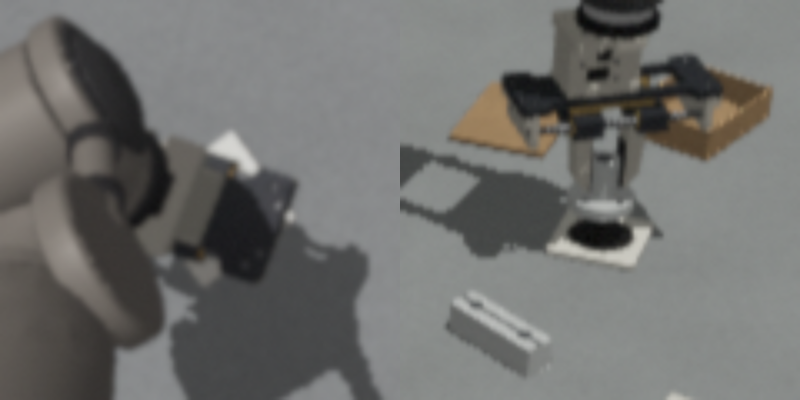

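The scene view shows the hub held upright directly above the dark disc, at about (600,230) in the montage. I'll lower it and release.

Call:
arm_command --gripper '[10,10,10,10,45]' --pt "0 0 0.7" --pt "0 0 0.4" --pt "0 0 0.17" --pt "0 0 0" --pt "0 0 0" --twist '[0,0,0,0,0]'

```text
time: 5.2
tool_pos: [369.7, 282.9, 29.5]
tcp_rot: [3.141, 0.001, 2.799]
contact_force: [-0.1, -0.3, 0.5]
grip_width: 35.2
finger_force: 0.0
```

Call:
arm_command --gripper '[55,55,55,55,55]' --pt "0 0 0" --pt "0 0 0" --pt "0 0 -0.8" --pt "0 0 -1" --pt "0 0 -1" --twist '[0,0,0,0,0]'

```text
time: 5.82
tool_pos: [369.1, 282.6, 100.0]
tcp_rot: [-3.142, -0.0, 2.799]
contact_force: [-0.2, -0.4, 0.9]
grip_width: 54.7
finger_force: 0.0
```

Call:
arm_command --gripper '[55,55,55,55,55]' --pt "0 0 0" --pt "0 0 0" --pt "0 0 0" --pt "0 0 0" --pt "0 0 0" --twist '[-1,-1,-1,-1,-1]'

```text
time: 6.45
tool_pos: [369.2, 282.6, 99.3]
tcp_rot: [3.141, 0.0, -3.045]
contact_force: [0.0, 1.0, 0.4]
grip_width: 54.9
finger_force: 0.0
```

```bash
python3 -c "
from h import *
go(462.3,94.3,6,7.4)"
```

```text
at [369.2 282.6  99.3] -174.5 w 54.9 t 6.45 | twist -0.38 dp [-2.72 -7.95  3.73]
```

Call:
arm_command --gripper '[55,55,55,55,55]' --pt "0 0 0" --pt "-0.34 -0.99 0" --pt "-0.34 -0.99 0" --pt "-0.34 -0.99 0" --pt "-0.34 -0.99 0" --twist '[-0.4,0,0,0,0]'

```text
time: 7.08
tool_pos: [415.9, 188.1, 99.3]
tcp_rot: [3.141, 0.0, -3.014]
contact_force: [0.1, 0.4, 0.7]
grip_width: 54.8
finger_force: 0.0
```

Call:
arm_command --gripper '[55,55,55,55,55]' --pt "-0.34 -0.99 0" --pt "-0.34 -0.99 0" --pt "-0.34 -0.99 0.6" --pt "-0.34 -1 0.8" --pt "0 0 0" --twist '[0,0,0,0,0]'

```text
time: 7.7
tool_pos: [461.8, 93.5, 63.2]
tcp_rot: [3.141, -0.002, -3.016]
contact_force: [-0.1, 0.7, -0.7]
grip_width: 54.9
finger_force: 0.0
```

```bash
python3 - <<'E'
from h import *
go(462.3,94.3,6,7.4)
im=capture('scene')[:,:,::-1].copy()
u,v=proj('scene',[462,94,30])[0].astype(int)
cv2.imwrite('pics/r1.png',cv2.resize(im[v-60:v+60,u-80:u+80],None,fx=4,fy=4))
E
```

```text
at [461.8  93.5  63.2] -172.8 w 54.9 t 7.7 | twist -0.04 dp [-0.03  0.03  2.29]
```

View pics/r1.png

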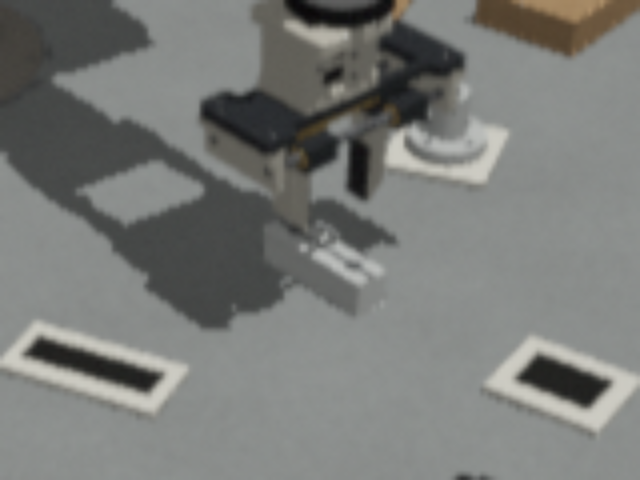

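The hub stands on its plate at (445,140) in the crop, and the open fingers straddle the rail at (325,260).

Call:
arm_command --gripper '[55,55,55,55,20]' --pt "0 0 0.9" --pt "0 0 0.9" --pt "0 0 0.5" --pt "0 0 0" --pt "0 0 0" --twist '[0,0,0,0,0]'

```text
time: 8.38
tool_pos: [462.5, 95.0, 7.5]
tcp_rot: [3.142, 0.001, -3.013]
contact_force: [-0.0, 0.2, 0.8]
grip_width: 49.0
finger_force: 0.0
```

Call:
arm_command --gripper '[10,10,10,10,10]' --pt "0 0 0" --pt "0 0 0" --pt "0 0 0" --pt "0 0 -0.6" --pt "0 0 -0.8" --twist '[0,0,0,0,0]'

```text
time: 9.0
tool_pos: [461.2, 94.7, 41.4]
tcp_rot: [3.141, -0.002, -3.013]
contact_force: [-0.4, -0.8, -3.5]
grip_width: 28.2
finger_force: 30.0
```

Call:
arm_command --gripper '[10,10,10,10,10]' --pt "0 0 0" --pt "0 0 0" --pt "0 0 0" --pt "0 0 0" --pt "0 0 0" --twist '[-1,-1,-1,-1,-0.7]'

```text
time: 9.62
tool_pos: [461.6, 94.7, 41.4]
tcp_rot: [3.141, -0.001, -2.601]
contact_force: [0.1, 0.2, -2.7]
grip_width: 27.8
finger_force: 30.0
```

```bash
python3 -c "
from h import *
go(466.2,-106.3,14.8,31.0)"
```

```text
at [461.6  94.7  41.4] -149.0 w 27.8 t 9.62 | twist -0.0 dp [ 3.98 -6.99  1.06]
```

Call:
arm_command --gripper '[10,10,10,10,10]' --pt "0.5 -0.87 0" --pt "0.5 -0.87 0" --pt "0.5 -0.87 0" --pt "0.5 -0.87 0" --pt "0.5 -0.87 0" --twist '[0,0,0,0,0]'

```text
time: 10.25
tool_pos: [463.7, -31.4, 41.4]
tcp_rot: [3.141, -0.001, -2.603]
contact_force: [0.3, 0.2, -2.7]
grip_width: 27.9
finger_force: 30.0
```

Call:
arm_command --gripper '[10,10,10,10,10]' --pt "0.5 -0.87 0" --pt "0.5 -0.87 0" --pt "0.48 -0.9 0" --pt "0 0 0.4" --pt "0 0 0" --twist '[0,0,0,0,0]'

```text
time: 10.88
tool_pos: [465.0, -105.5, 30.6]
tcp_rot: [3.139, -0.002, -2.603]
contact_force: [-0.9, 1.0, -2.4]
grip_width: 28.0
finger_force: 30.0
```

```bash
python3 - <<'E'
from h import *
go(466.2,-106.3,15,31.0)
im=capture('scene')[:,:,::-1].copy()
u,v=proj('scene',[466,-106,30])[0].astype(int)
cv2.imwrite('pics/r2.png',cv2.resize(im[v-60:v+60,u-80:u+80],None,fx=4,fy=4))
E
```

```text
at [ 465.  -105.5   30.6] -149.2 w 28.0 t 10.88 | twist -0.03 dp [-0.02 -0.05  0.62]
```

View pics/r2.png

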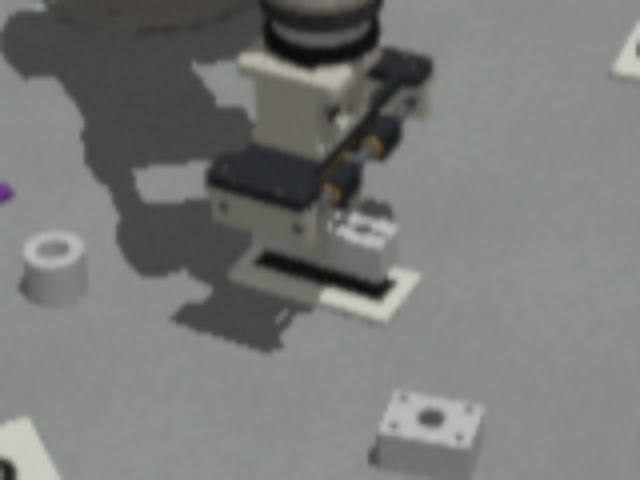

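The rail hangs parallel to the dark rectangle, just above it. I'll lower and release it, then go to the block.

Call:
arm_command --gripper '[10,10,10,10,45]' --pt "0 -0.03 0.4" --pt "0 0 0.25" --pt "0 0 0" --pt "0 0 0" --pt "0 0 0" --twist '[0,0,0,0,0]'

```text
time: 11.55
tool_pos: [466.8, -107.0, 15.6]
tcp_rot: [-3.141, 0.0, -2.603]
contact_force: [0.3, 0.1, 0.3]
grip_width: 34.2
finger_force: 0.0
```

Call:
arm_command --gripper '[65,65,65,65,65]' --pt "0 0 0" --pt "0 0 0" --pt "0 0 -0.8" --pt "0 0 -0.9" --pt "0 0 -0.9" --twist '[0,0,-0.2,-1,-1]'

```text
time: 12.18
tool_pos: [466.6, -107.0, 81.2]
tcp_rot: [3.142, 0.0, -2.408]
contact_force: [0.8, 0.6, -0.3]
grip_width: 65.1
finger_force: 0.0
```

```bash
python3 -c "
from h import *
go(656.2,-144.4,7,42.2)"
```

```text
at [ 466.6 -107.    81.2] -138.0 w 65.1 t 12.18 | twist -0.04 dp [-4.61 -6.2   2.97]
```

Call:
arm_command --gripper '[65,65,65,65,65]' --pt "-0.66 -0.89 0" --pt "-0.66 -0.89 0" --pt "-0.66 -0.89 0" --pt "-0.66 -0.89 0" --pt "-0.66 -0.89 0" --twist '[0,0,0,0,0]'

```text
time: 12.8
tool_pos: [603.1, -134.9, 80.4]
tcp_rot: [3.141, 0.0, -2.411]
contact_force: [-0.0, 0.2, -0.5]
grip_width: 65.3
finger_force: 0.0
```

Call:
arm_command --gripper '[65,65,65,65,65]' --pt "-0.66 -0.89 0" --pt "-0.65 -0.86 0" --pt "0 0 0.8" --pt "0 0 0" --pt "0 0 0" --twist '[0,0,0,0,0]'

```text
time: 13.42
tool_pos: [655.9, -145.5, 60.9]
tcp_rot: [-3.142, 0.0, -2.411]
contact_force: [0.5, -0.2, 1.0]
grip_width: 64.9
finger_force: 0.0
```

```bash
python3 - <<'E'
from h import *
go(656.2,-144.4,7,42.2)
im=capture('scene')[:,:,::-1].copy()
u,v=proj('scene',[600,-125,30])[0].astype(int)
cv2.imwrite('pics/b1.png',cv2.resize(im[v-60:v+60,u-80:u+80],None,fx=4,fy=4))
E
```

```text
at [ 655.9 -145.5   60.9] -138.1 w 64.9 t 13.43 | twist -0.07 dp [-0.04  0.02  2.16]
```

View pics/b1.png

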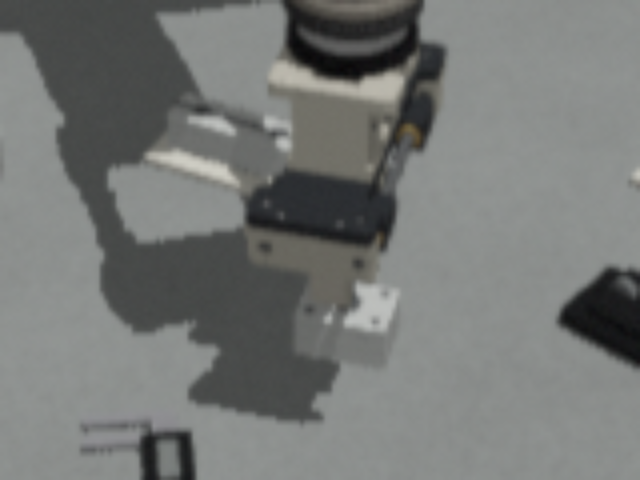

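The fingers straddle the block at (350,325). The caliper at (165,460) and the mouse at (605,310) are well clear.

Call:
arm_command --gripper '[65,65,65,65,25]' --pt "0 0 0.9" --pt "0 0 0.9" --pt "0 0 0.35" --pt "0 0 0" --pt "0 0 0" --twist '[0,0,0,0,0]'

```text
time: 14.1
tool_pos: [656.6, -145.8, 8.0]
tcp_rot: [-3.14, 0.001, -2.411]
contact_force: [0.2, 0.7, 0.7]
grip_width: 59.0
finger_force: 0.0
```

Call:
arm_command --gripper '[20,20,20,20,20]' --pt "0 0 0" --pt "0 0 0" --pt "0 0 0" --pt "0 0 -0.6" --pt "0 0 -0.8" --twist '[0,0,0,0,0]'

```text
time: 14.72
tool_pos: [655.6, -145.4, 42.3]
tcp_rot: [3.14, -0.001, -2.411]
contact_force: [1.2, -0.0, -1.5]
grip_width: 39.7
finger_force: 30.0
```

Call:
arm_command --gripper '[20,20,20,20,20]' --pt "0 0 -0.4" --pt "0 0 0" --pt "0 0 0" --pt "0 0 0" --pt "0 0 0" --twist '[1,1,1,1,0]'

```text
time: 15.35
tool_pos: [656.3, -145.7, 53.0]
tcp_rot: [-3.141, 0.001, -2.759]
contact_force: [0.5, 0.5, -2.8]
grip_width: 40.0
finger_force: 30.0
```

```bash
python3 -c "
from h import *
go(655.6,155.1,15.5,22)"
```

```text
at [ 656.3 -145.7   53. ] -158.1 w 40.0 t 15.35 | twist -0.02 dp [-4.48 11.17  1.5 ]
```

Call:
arm_command --gripper '[20,20,20,20,20]' --pt "-0.37 0.93 0" --pt "-0.37 0.93 0" --pt "-0.37 0.93 0" --pt "-0.37 0.93 0" --pt "-0.37 0.93 0" --twist '[0,0,0,0,0]'

```text
time: 15.98
tool_pos: [655.5, -18.1, 51.8]
tcp_rot: [3.141, 0.0, -2.759]
contact_force: [-0.7, -0.3, -2.8]
grip_width: 40.0
finger_force: 30.0
```

Call:
arm_command --gripper '[20,20,20,20,20]' --pt "-0.37 0.93 0" --pt "-0.37 0.93 0" --pt "-0.37 0.93 0" --pt "-0.37 0.93 0" --pt "-0.37 0.93 0" --twist '[0,0,0,0,0]'

```text
time: 16.6
tool_pos: [654.9, 106.9, 51.7]
tcp_rot: [3.141, 0.0, -2.759]
contact_force: [-0.3, -0.4, -2.9]
grip_width: 39.7
finger_force: 30.0
```

Call:
arm_command --gripper '[20,20,20,20,20]' --pt "-0.37 0.93 0" --pt "-0.41 0.94 0" --pt "0 0 0.8" --pt "0 0 0" --pt "0 0 0" --twist '[0,0,0,0,0]'

```text
time: 17.23
tool_pos: [656.0, 155.8, 32.2]
tcp_rot: [-3.142, 0.0, -2.76]
contact_force: [0.5, 0.1, -2.4]
grip_width: 39.9
finger_force: 30.0
```

```bash
python3 - <<'E'
from h import *
go(655.6,155.1,15.8,22)
im=capture('scene')[:,:,::-1].copy()
u,v=proj('scene',[600,100,30])[0].astype(int)
cv2.imwrite('pics/b2.png',cv2.resize(im[v-60:v+60,u-80:u+80],None,fx=4,fy=4))
E
```

```text
at [656.  155.8  32.2] -158.1 w 39.9 t 17.23 | twist -0.03 dp [ 0.02 -0.02  0.66]
```

View pics/b2.png

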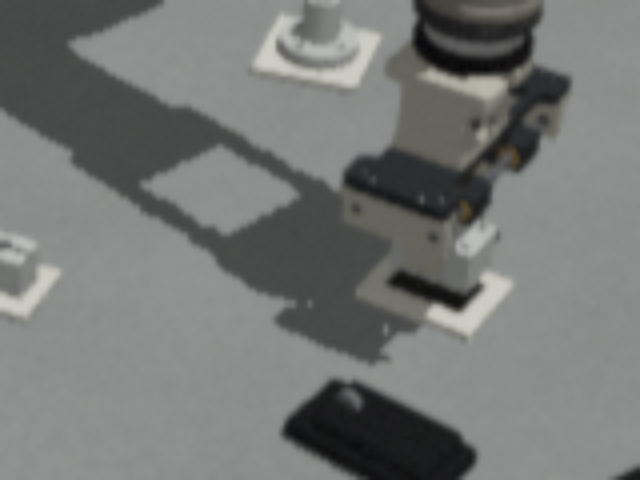

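The block hangs over its outline at (435,285), parallel to it. I'll lower and release it, then go to the bushing.

Call:
arm_command --gripper '[20,20,20,20,55]' --pt "0.02 -0.02 0.4" --pt "0 0 0.25" --pt "0 0 0" --pt "0 0 0" --pt "0 0 0" --twist '[0,0,0,0,0]'

```text
time: 17.9
tool_pos: [655.8, 154.7, 15.6]
tcp_rot: [-3.142, 0.001, -2.76]
contact_force: [-0.2, -0.5, 0.4]
grip_width: 45.4
finger_force: 0.0
```

Call:
arm_command --gripper '[65,65,65,65,65]' --pt "0 0 0" --pt "0 0 0" --pt "0 0 -0.8" --pt "0 0 -1" --pt "0 0 -1" --twist '[0,0,0,0,0]'

```text
time: 18.52
tool_pos: [656.0, 154.8, 87.9]
tcp_rot: [-3.141, 0.002, -2.76]
contact_force: [-0.3, 0.2, -0.5]
grip_width: 65.2
finger_force: 0.0
```

Call:
arm_command --gripper '[65,65,65,65,65]' --pt "0.98 -0.67 0" --pt "0.98 -0.67 0" --pt "0.98 -0.67 0" --pt "0.98 -0.67 0" --pt "0.98 -0.67 0" --twist '[0,0,0,0,0]'

```text
time: 19.15
tool_pos: [573.2, 30.6, 87.2]
tcp_rot: [-3.141, 0.002, -2.76]
contact_force: [-0.5, -0.1, 0.2]
grip_width: 64.8
finger_force: 0.0
```

Call:
arm_command --gripper '[65,65,65,65,65]' --pt "0.98 -0.67 0" --pt "0.98 -0.67 0" --pt "0.98 -0.67 0" --pt "0.98 -0.67 0" --pt "0.98 -0.67 0" --twist '[0,0,0,0,0]'

```text
time: 19.77
tool_pos: [490.7, -92.9, 87.0]
tcp_rot: [-3.14, 0.002, -2.76]
contact_force: [0.7, -0.1, 0.7]
grip_width: 64.5
finger_force: 0.0
```

Call:
arm_command --gripper '[65,65,65,65,65]' --pt "0.98 -0.67 0" --pt "0.98 -0.67 0" --pt "0.98 -0.67 0" --pt "0.98 -0.67 0" --pt "0.98 -0.67 0" --twist '[0,0,0,0,0]'

```text
time: 20.4
tool_pos: [408.2, -216.5, 87.0]
tcp_rot: [-3.139, 0.001, -2.76]
contact_force: [0.4, -0.0, -0.5]
grip_width: 65.3
finger_force: 0.0
```

```bash
python3 -c "
from h import *
go(375.4,-266.3,7)
im=capture('scene')[:,:,::-1].copy()
print('block',bright(im,'scene',*proj('scene',[655.6,155.1,40])[0].astype(int),40,155))
g=cv2.imwrite('pics/s2.png',im)"
```

```text
at [ 408.2 -216.5   87. ] -158.1 w 65.3 t 20.4 | twist 0.0 dp [ 1.96 -1.36  3.2 ]
block [656.7 153.   58.5  43.8  22.8]
```

Call:
arm_command --gripper '[65,65,65,65,65]' --pt "0.98 -0.68 0" --pt "0.98 -0.68 0" --pt "0 0 0.9" --pt "0 0 0" --pt "0 0 0" --twist '[0,0,0,0,0]'

```text
time: 21.08
tool_pos: [375.9, -265.2, 64.0]
tcp_rot: [-3.14, 0.001, -2.76]
contact_force: [0.5, -0.8, 1.5]
grip_width: 65.2
finger_force: 0.0
```

```bash
python3 - <<'E'
from h import *
go(375.4,-266.3,7)
im=capture('scene')[:,:,::-1].copy()
u,v=proj('scene',[400,-270,30])[0].astype(int)
cv2.imwrite('pics/u1.png',cv2.resize(im[v-60:v+60,u-80:u+80],None,fx=4,fy=4))
E
```

```text
at [ 375.9 -265.2   64. ] -158.1 w 65.2 t 21.07 | twist 0.0 dp [ 0.03 -0.03  2.28]
```

View pics/u1.png

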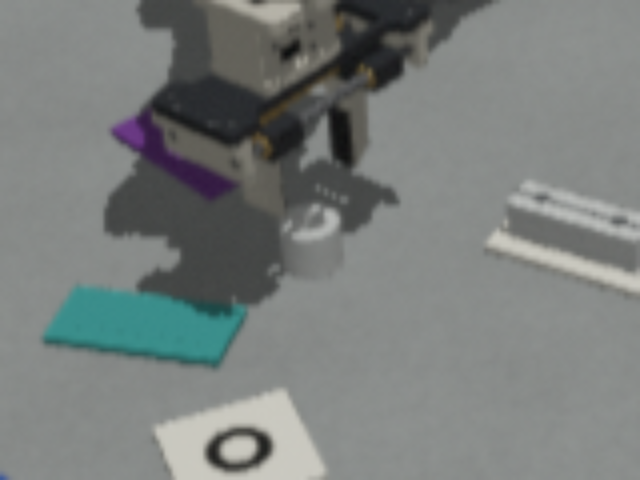

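The bushing at (312,245) sits between the fingers, clear of the turquoise slab.

Call:
arm_command --gripper '[65,65,65,65,25]' --pt "0.03 -0.03 0.9" --pt "0 0 0.9" --pt "0 0 0.4" --pt "0 0 0" --pt "0 0 0" --twist '[0,0,0,0,0]'

```text
time: 21.75
tool_pos: [375.4, -266.4, 8.7]
tcp_rot: [-3.14, 0.001, -2.76]
contact_force: [0.6, 0.3, -0.7]
grip_width: 58.9
finger_force: 0.0
```

Call:
arm_command --gripper '[20,20,20,20,20]' --pt "0 0 0" --pt "0 0 0" --pt "0 0 0" --pt "0 0 -0.8" --pt "0 0 -1" --twist '[0,0,0,0,0]'

```text
time: 22.38
tool_pos: [374.3, -265.6, 52.9]
tcp_rot: [3.14, -0.001, -2.76]
contact_force: [0.6, -0.9, -1.2]
grip_width: 41.6
finger_force: 30.0
```

```bash
python3 -c "
from h import *
go(530.3,-390.4,15.5)"
```

```text
at [ 374.3 -265.6   52.9] -158.1 w 41.6 t 22.38 | twist 0.0 dp [-3.93 -6.96  1.49]
```

Call:
arm_command --gripper '[20,20,20,20,20]' --pt "-0.49 -0.87 0" --pt "-0.49 -0.87 0" --pt "-0.49 -0.87 0" --pt "-0.49 -0.87 0" --pt "-0.49 -0.87 0" --twist '[0,0,0,0,0]'

```text
time: 23.0
tool_pos: [472.5, -344.4, 52.5]
tcp_rot: [3.14, -0.0, -2.76]
contact_force: [0.2, 0.5, -1.2]
grip_width: 41.3
finger_force: 30.0
```

Call:
arm_command --gripper '[20,20,20,20,20]' --pt "-0.49 -0.87 0" --pt "-0.49 -0.87 0" --pt "-0.48 -0.86 0" --pt "0 0 0.8" --pt "0 0 0" --twist '[0,0,0,0,0]'

```text
time: 23.62
tool_pos: [529.0, -389.7, 30.6]
tcp_rot: [3.137, -0.002, -2.76]
contact_force: [-0.0, 0.1, -1.5]
grip_width: 41.9
finger_force: 30.0
```

```bash
python3 - <<'E'
from h import *
go(530.3,-390.4,15.8)
im=capture('scene')[:,:,::-1].copy()
u,v=proj('scene',[530,-390,30])[0].astype(int)
cv2.imwrite('pics/u2.png',cv2.resize(im[v-60:v+60,u-80:u+80],None,fx=4,fy=4))
E
```

```text
at [ 529.  -389.7   30.6] -158.1 w 41.9 t 23.62 | twist 0.0 dp [-0.04 -0.04  0.59]
```

View pics/u2.png

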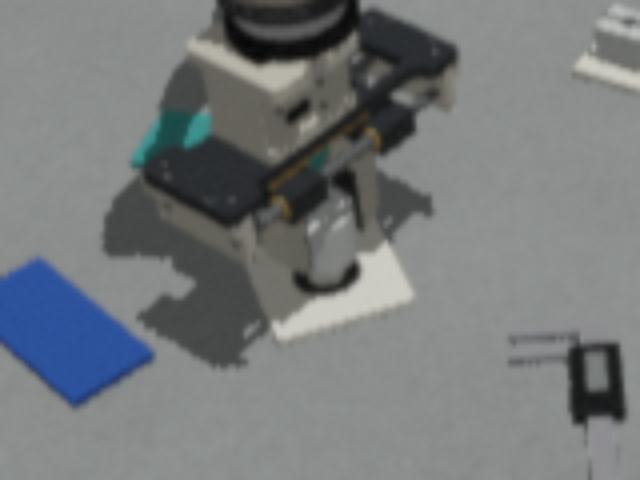

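The bushing is above the ring at (325,275). I'll lower it, release and back off.

Call:
arm_command --gripper '[20,20,20,20,55]' --pt "-0.02 -0.02 0.35" --pt "0 0 0.23" --pt "0 0 0" --pt "0 0 0" --pt "0 0 0" --twist '[0,0,0,0,0]'

```text
time: 24.3
tool_pos: [531.1, -391.4, 18.9]
tcp_rot: [-3.141, 0.0, -2.76]
contact_force: [0.5, -0.2, -0.2]
grip_width: 47.7
finger_force: 0.0
```

Call:
arm_command --gripper '[65,65,65,65,65]' --pt "0 0 0" --pt "0 0 0" --pt "0 0 -0.8" --pt "0 0 -1" --pt "0 0 -1" --twist '[0,0,0,0,0]'

```text
time: 24.92
tool_pos: [531.2, -391.5, 90.8]
tcp_rot: [-3.14, 0.001, -2.76]
contact_force: [-0.2, -0.6, 0.2]
grip_width: 64.7
finger_force: 0.0
```

Call:
arm_command --gripper '[65,65,65,65,65]' --pt "1 0.1 -0.4" --pt "1 0.1 -0.4" --pt "1 0.1 -0.4" --pt "1 0.1 -0.4" --pt "1 0.1 -0.4" --twist '[0,0,0,0,0]'

```text
time: 25.55
tool_pos: [408.4, -426.6, 139.2]
tcp_rot: [3.141, 0.0, -2.761]
contact_force: [0.6, -0.3, 0.0]
grip_width: 65.2
finger_force: 0.0
```

Call:
arm_command --gripper '[65,65,65,65,65]' --pt "1 -0.6 0" --pt "1 -0.6 0" --pt "1 -0.6 0" --pt "1 -0.6 0" --pt "1 -0.6 0" --twist '[0,0,0,0,0]'

```text
time: 26.18
tool_pos: [321.1, -542.8, 138.8]
tcp_rot: [3.141, -0.001, -2.764]
contact_force: [0.5, -0.1, -0.7]
grip_width: 64.9
finger_force: 0.0
```

```bash
python3 - <<'E'
from h import *
t=capture('top')[:,:,::-1].copy();s=capture('scene')[:,:,::-1].copy()
print(get_obs()['tool_pos'],get_obs()['time'])
T={'flange':(370.7,282.1,20),'rail':(466.2,-106.3,38),'block':(655.6,155.1,40),'bush':(530.3,-390.4,44)}
tiles=[]
for n,P in T.items():
    for im,c in((t,'top'),(s,'scene')):
        u,v=proj(c,P)[0].round().astype(int);r=28
        tiles.append(cv2.resize(im[max(0,v-r):v+r,max(0,u-r):u+r],(200,280) if 0 else (200,200),interpolation=cv2.INTER_CUBIC))
cv2.imwrite('pics/end.png',np.vstack([np.hstack(tiles[0::2]),np.hstack(tiles[1::2])]))
E
```

```text
[ 320.00244318 -544.17076218  138.67057902] 26.275
```

View pics/end.png

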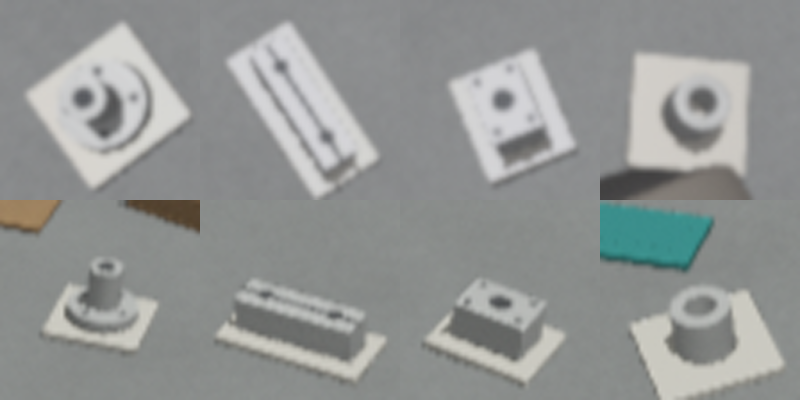

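In the final montage, all four parts stand upright and aligned on their own plates. The flange rim's offset in the top view (about 4 mm) is explained by parallax, leaving about 1 mm. The arm is clear.

```bash
python3 -c "
from plant import *
print(close_job())"
```

```text
the job is handed in; nothing more can be done
None
```

All four parts are standing on their own plates, aligned and released, with the mouse and caliper untouched; I handed the job in at about 26 s, and no verdict was returned.

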